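# Wind the lift stand's tray up to the hotplate

## Task

Raise the tray of the screw lift stand until it is level with the top of the hotplate beside it, so that the pot can be slid across later. Take the short dark crank with the square hole (not the long mincer handle), fit it right down on the stand's square spindle and wind it clockwise; then let go and leave the crank on the spindle.

Things in the scene. Friction and masses are not known exactly. Their poses are not given: they have to be found in the camera images.
- crank: Dark steel crank lying flat, 0.2 kg. Origin: centre of its 19 mm square through hole, at the underside; z up. Hub 38 x 38 x 28 mm tall, hole sides along x and y. Arm 20 x 10 mm, flush with the underside, along +x to 90 mm. Upright round black knob, 23 mm across, 75 mm along +x, from 12 to 54 mm up; it swivels stiffly (0.03 N m), so hold it and lead it round in a circle without turning the hand.
- spindle_top (a point): Tip of the stand's 16 mm square steel spindle, 167 mm above the worktop; x, y along its sides. 32 mm tall, upper 12 mm tapered to 6 mm. It stands on a 48 mm round cap on which the fitted crank's underside rests. Clockwise from above raises the tray 30 mm per turn (0.15 N m); stays where left; crank play 12 degrees either way. Nothing else within 130 mm of it is higher than the cap.
- tray_top (a point): Centre of the top of the stand's aluminium tray (160 x 160 mm, 12 mm thick), 110 mm from the spindle's axis. The tray moves straight up and down on the column: it starts 45 to 52 mm above the worktop and can go up to about 115 mm.
- hotplate_top (a point): Point on the flat steel top of the fixed white hotplate (240 x 240 mm, a pot standing on it), 20 mm in from its edge beside the tray. Its height, 85 to 105 mm above the worktop, is the height to which the tray's top is to be wound.

How it is judged:
By the outcome, as a careful person would: the job done as asked, in the order asked, and still so for the second after the job is handed in, with the robot touching nothing.
It also fails if it takes over 61 s, if anything falls off the work surface, if the arm or the gripper's body presses on something with over 40 N, if the wrist force passes 120 N, or if a joint passes its speed limit or range.

## Robot

A 6-joint arm with a two-finger parallel gripper is mounted at the origin on the work surface. World frame = base frame: x ahead of the robot, y to its left, z up, the work surface at z = 0. Lengths are in m, angles in degrees, forces in N, time in s.
With the tool pointing down it reaches from about 0.35 to 0.875 m from the base axis. Payload 4.2 kg.
Tool frame: the origin (TCP) lies midway between the tips of the shut fingers; the grasp point (between the pads) lies 19 mm behind it; z points along the fingers, y is the line along which they close (so a half turn about z gives the same grasp; the last joint's range is limited). The gripper opens to 87 mm and grips with 3 to 60 N. Pads are 19 mm wide; open, the fingers measure 117 mm over their backs; the gripper's body (75 mm by 190 mm) begins 51 mm behind the grasp point.
Start: joints at [-57.204, 22.042, 0.453, 0, -68.411, -14.817], TCP at [0.193, -0.594, 0.223] pointing down, gripper open.
Joint ranges: [-179.83, 179.83], [-69.29, 118.12], [-61.27, 80.66], [-181.25, 117.63], [-171.15, -9.14], [-177.46, 177.46]. Speed limits (degrees/s): [159.86, 159.86, 180, 180, 180, 180].

## Interface

Orientations are given as a 3x3 rotation matrix whose columns are the frame's x, y, z axes.
In Python, from station import r, cams gives the robot as it stands.
- The arm moves only by the tool play_rows, never from a script. Its argument "commands" is text: rows parted by semicolons, each of 6 numbers parted by spaces: the shift along the world's x, y, z normalised to -1 to 1, where 1 is 30 mm, then the turn, a rotation vector about the world's x, y, z normalised to -1 to 1, where 1 is 0.15 rad. A call has 1 to 20 rows; each row shifts and turns the commanded pose from where the row before left it; what a row does not reach is not made up. A row lasts 1/10 s, in which the tool goes at most 50 mm and 8.59 degrees, less where a joint would pass 70% of its speed; a pose out of reach is approached as far as the arm can. A call with a number of a shift or a turn outside -1 to 1 is refused whole. A call with a gripper value outside its range is refused whole. "grip" is the finger opening in mm, from 0 to 87, set as the call begins (left out, the last holds). The fingers move at their own pace and stop on an object; the grip force is fixed at half the most. Time passes only in rows, so rows that do not move let the fingers close. It gives the time, the measured TCP pose, the force, the opening and the grip force at its end, in the units of the state.
- r.sense(): the state, without advancing time (a new reading comes with each control period).
- cams.capture(name): name is "side" or "top"; returns (picture, depth): 420x560x3 uint8, blue, green, red; 420x560 float32, m along the optical axis (not along the pixel's ray), 0 where there is no reading.
- cams.camera_info(name): a dict with "mtx" (3x3 intrinsics, pixels), "k1" (the pictures are not rectified: a ray, as slopes to the right and down, at radius r is drawn at 1 + k1 r^2 times it, then the intrinsics apply), "R" (3x3) and "t" (3): a world point X has camera coordinates R X + t. Camera axes: x right, y down, z forward; pixel columns grow to the right and rows downward; lengths in m; the calibration is good to about 2 mm. A picture is of the moment at which its call begins. camera_info takes no time and is no camera call.
- r.finish_job(): hands the job in; it is judged then, once.
The state is a dict: "time_s": time; "joints": joint angles; "joint_velocities": joint speeds; "effort": joint torques, N m; "tcp_pos": TCP position; "ee_rot": TCP orientation; "wrist_force": force on the tool from outside, world axes, zero at the start; "moment": the same for the moment, N m; "gripper_width": opening from 0.0 (shut) to 1.0 (fully open); "gripper_force": force on a finger pad.
Only numpy, scipy, OpenCV 4.12 (cv2) and the standard library are available. Lean on these libraries where they do the work, as an engineer would, in place of code of your own. Each camera call takes 0.05 s, during which the arm holds its last target. There are 200 camera calls.

## Working session

There is one attempt and no reset: what is moved stays moved. The work goes in short steps, Python scripts to look and compute and a tool call to move; the robot and the scene stay as the last step left them, time stands still between calls to the robot, and variables do not carry over. Pictures are saved under pics/ and viewed, at most 10 in all, crops included, and the job is handed in when it is done.

Besides the shell and the picture viewer there is one more tool, called after "Emit:" as name(argument=value, ...), one argument or row to a line, values as JSON. play_rows: Moves the arm, as the interface text tells. Scaled input: -1 to 1 covers 30 mm each way for a shift and 0.15 rad each way for a turn. Its arguments: {"type":"object","properties":{"commands":{"type":"string"},"grip":{"type":"number"}},"required":["commands"]}

```bash
ls; mkdir -p pics; cat > h.py <<'E'
import numpy as np, cv2
from station import r, cams
def px2ray(n,u,v):
    c=cams.camera_info(n);K=np.array(c["mtx"]);R=np.array(c["R"]);t=np.array(c["t"])
    d=np.array([(u-K[0,2])/K[0,0],(v-K[1,2])/K[1,1]]);s=d.copy()
    for _ in range(20): s=d/(1+c["k1"]*(s@s))
    return -R.T@t, R.T@np.array([s[0],s[1],1.])
def onz(n,u,v,z):
    o,d=px2ray(n,u,v); return o+d*(z-o[2])/d[2]
def atd(n,u,v,dep):
    o,d=px2ray(n,u,v); return o+d*dep[int(v),int(u)]
def proj(n,X):
    c=cams.camera_info(n);K=np.array(c["mtx"]);p=np.array(c["R"])@X+np.array(c["t"])
    s=p[:2]/p[2];s=s*(1+c["k1"]*(s@s));return K[:2,:2]@s+K[:2,2]
def cap(n,tag):
    im,d=cams.capture(n);cv2.imwrite(f"pics/{tag}.png",im);np.save(f"pics/{tag}.npy",d);return im,d
E
python3 - <<'E'
from h import *
for n in("top","side"): cap(n,n+"0"); c=cams.camera_info(n); print(n,c["mtx"],c["k1"],-np.array(c["R"]).T@c["t"],c["R"])
s=r.sense();print(s["time_s"],s["tcp_pos"],s["ee_rot"])
E
```

```text
pics
top [[390.36743315   0.         282.4457491 ]
 [  0.         390.36743315 212.17648052]
 [  0.           0.           1.        ]] -0.10267192773779969 [0.48038344 0.00307823 0.95489223] [[ 0.02307225 -0.99939017 -0.02620978]
 [-0.99148587 -0.01951337 -0.12874393]
 [ 0.12815397  0.02895704 -0.99133145]]
side [[510.5853418    0.         281.93279847]
 [  0.         510.5853418  212.19685598]
 [  0.           0.           1.        ]] 0.023911490100126602 [-0.05895494  0.77692578  0.81562175] [[-0.7710671  -0.6362862   0.02440098]
 [-0.38089747  0.43019428 -0.81844364]
 [ 0.51026723 -0.64036924 -0.57406846]]
0.1 [ 0.19280243 -0.59398302  0.2215887 ] [[-9.51196101e-01 -3.08586345e-01 -6.67896183e-04]
 [-3.08587055e-01  9.51194454e-01  1.77229902e-03]
 [ 8.83918680e-05  1.89190804e-03 -9.99998206e-01]]
```

View pics/top0.png

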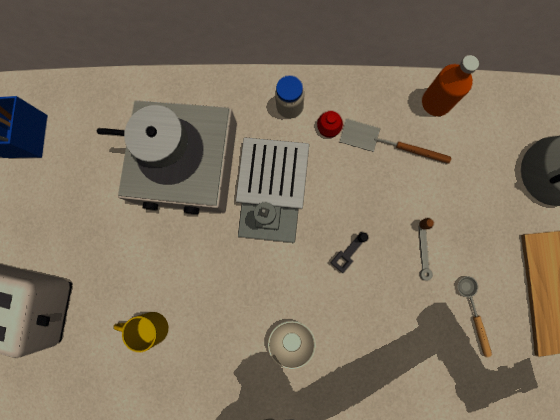

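View pics/side0.png

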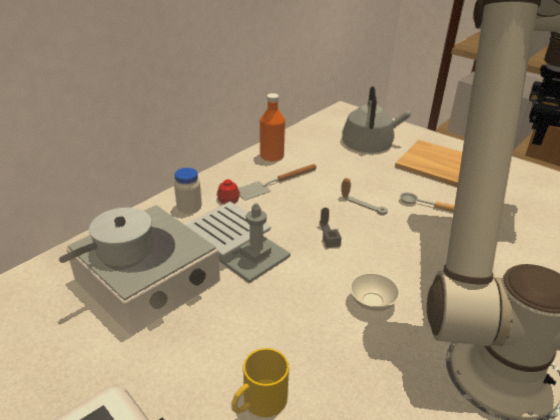

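Top view: hotplate about (180,150), slotted tray (272,173), spindle cap (265,213), dark crank with hub (342,261) and knob (362,238), mincer handle (426,250). The side view shows the spindle at (257,210) and the crank at (330,230). Next come zooms.

```bash
python3 - <<'E'
from h import *
t=cv2.imread("pics/top0.png");s=cv2.imread("pics/side0.png")
def z(im,x,y,w=66,h=50): return cv2.resize(im[y:y+h,x:x+w],(396,300),interpolation=cv2.INTER_CUBIC)
cv2.imwrite("pics/z.png",np.vstack([np.hstack([z(t,315,220),z(t,232,185)]),np.hstack([z(s,300,200),z(s,225,195)])]))
E
```

```text
(no output)
```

View pics/z.png

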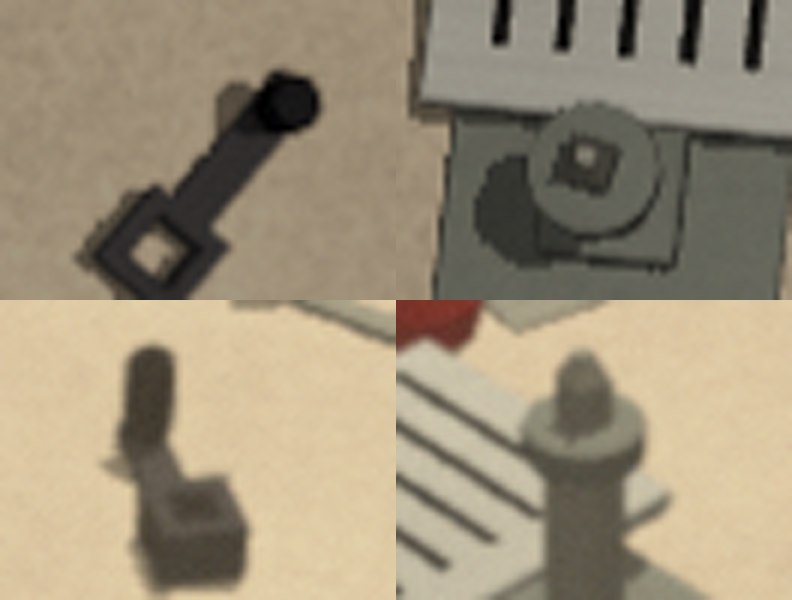

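The zooms show the hub top centre at about (341.7,261) and the knob top at (363.3,236.8). The spindle tip is at (263.7,210.8) in top and (256,204) in side, and the cap centre is (265,213).

```bash
cat >> h.py <<'E'
def tri(a,b):
    (o1,d1),(o2,d2)=px2ray("top",*a),px2ray("side",*b)
    A=np.c_[d1,-d2];k=np.linalg.lstsq(A,o2-o1,rcond=None)[0]
    p,q=o1+k[0]*d1,o2+k[1]*d2;return (p+q)/2,np.linalg.norm(p-q)
E
python3 - <<'E'
from h import *
np.set_printoptions(precision=4,suppress=True)
t=cv2.imread("pics/top0.png");d=np.load("pics/top0.npy");ds=np.load("pics/side0.npy")
hub=onz("top",341.7,261,.028);kn=onz("top",363.3,236.8,.054);print("hub",hub,"knob",kn,np.hypot(*(kn-hub)[:2]),np.degrees(np.arctan2(*(kn-hub)[1::-1])))
print("tip z",onz("top",263.7,210.8,.167),onz("side",256,204,.167),tri((263.7,210.8),(256,204)))
print("cap",onz("top",265,213,.135))
# dark mask crank
m=((t.max(2)<75)).astype(np.uint8);m[:220]=0;m[285:]=0;m[:,:315]=0;m[:,385:]=0
c=max(cv2.findContours(m,0,2)[0],key=cv2.contourArea);print("crank rect",cv2.minAreaRect(c),cv2.boundingRect(c))
# depth patches
def patch(n,dd,u,v,w=3):
    P=np.array([atd(n,x,y,dd) for x in range(u-w,u+w+1) for y in range(v-w,v+w+1) if dd[y,x]>0]);return np.median(P,0),P[:,2].std()
for nm,u,v in[("worktop",330,180),("worktop2",250,280),("tray1",255,192),("tray2",290,197),("tray3",258,146),("hp1",220,130),("hp2",222,160),("hp3",215,190),("hp4",135,190)]:print(nm,patch("top",d,u,v))
for nm,u,v in[("hp",190,245),("hp",165,255),("work",330,290),("work",300,220),("tray",238,242)]:print("side",nm,patch("side",ds,u,v,2))
# cap pixels from depth
P=[]
for y in range(195,232):
  for x in range(245,290):
    p=atd("top",x,y,d)
    if .125<p[2]<.145:P.append((x,y))
P=np.array(P);print("cap px",len(P),cv2.minEnclosingCircle(P.astype(np.float32)),P.mean(0))
E
```

```text
hub [ 0.487  -0.1122  0.028 ] knob [ 0.5432 -0.1585  0.054 ] 0.07290653314929305 -39.46600979772534
tip z [0.5843 0.0644 0.167 ] [0.582  0.0674 0.167 ] (array([0.5846, 0.0646, 0.1644]), np.float64(8.869355068424819e-05))
cap [0.5839 0.064  0.135 ]
crank rect ((350.1475830078125, 250.12295532226562), (17.028905868530273, 46.60542678833008), 39.80556869506836) (330, 232, 38, 41)
worktop (array([ 0.6867, -0.0855,  0.0013]), np.float64(0.0013405767657274738))
worktop2 (array([0.4364, 0.1058, 0.0016]), np.float64(0.001792190643316212))
tray1 (array([0.6447, 0.0958, 0.0469]), np.float64(0.0015233211494407894))
tray2 (array([0.634 , 0.0126, 0.0474]), np.float64(0.0011684070142711181))
tray3 (array([0.7572, 0.0922, 0.0467]), np.float64(0.0015030188207042325))
hp1 (array([0.7787, 0.176 , 0.1005]), np.float64(0.0013139430319178754))
hp2 (array([0.7087, 0.1689, 0.0954]), np.float64(0.00598075418643332))
hp3 (array([0.6381, 0.1806, 0.1   ]), np.float64(0.0023253987280812283))
hp4 (array([0.6353, 0.3661, 0.1001]), np.float64(0.0013145977140440529))
side hp (array([0.6514, 0.2111, 0.098 ]), np.float64(0.0015378339107943652))
side hp (array([0.6648, 0.2696, 0.0991]), np.float64(0.0014071267031315008))
side work (array([ 0.3862,  0.0343, -0.0004]), np.float64(0.0017647465217076191))
side work (array([ 0.6065, -0.1379, -0.001 ]), np.float64(0.001522147122688599))
side tray (array([0.6261, 0.0849, 0.045 ]), np.float64(0.0013839878378376386))
cap px 330 ((264.4862060546875, 213.13792419433594), 11.298881530761719) [264.6576 213.3636]
```

```bash
python3 - <<'E'
from h import *
np.set_printoptions(precision=4,suppress=True)
d=np.load("pics/top0.npy")
# hub top corners (top crop), side crop hub top centre & tip
print("hub side",onz("side",300+194/6,200+(502-300)/6,.028),"knob side",onz("side",300+150/6,200+(352-300)/6,.054))
print("cap side",onz("side",225+(584-396)/6,195+(428-300)/6,.135))
g=lambda x,y:(232+x/6,185+y/6)
q=[onz("top",*g(*p),.145)[:2] for p in[(564-396,137),(620-396,150),(608-396,196),(552-396,183)]]
for i in range(4):
    v=q[(i+1)%4]-q[i];print("spindle edge",np.degrees(np.arctan2(v[1],v[0])),np.hypot(*v))
h=[onz("top",315+x/6,220+y/6,.028)[:2] for x,y in[(95,252),(158,187),(228,246)]]
for i in range(2):
    v=h[i+1]-h[i];print("hub edge",np.degrees(np.arctan2(v[1],v[0])),np.hypot(*v))
print("hub c from corners",(h[0]+h[2])/2)
# highest things left: pot
print("pot",max((tuple(atd("top",x,y,d)) for x in range(100,235,2) for y in range(100,205,2)),key=lambda p:p[2]))
t=cv2.imread("pics/top0.png");print(cv2.cvtColor(t,cv2.COLOR_BGR2GRAY)[203:222,254:278])
E
```

```text
hub side [ 0.4845 -0.1134  0.028 ] knob side [ 0.5433 -0.1604  0.054 ]
cap side [0.5795 0.0693 0.135 ]
spindle edge -102.0250789589129 0.020194131054690808
spindle edge 167.0263787196497 0.016683102510589822
spindle edge 78.05039295762289 0.020147020724530673
spindle edge -12.810533001802032 0.01670892471062963
hub edge -43.42871817772375 0.035735839185660784
hub edge -129.21731821207615 0.035764165859252385
hub c from corners [ 0.4858 -0.1127]Traceback (most recent call last):
  File "<stdin>", line 16, in <module>
  File "<stdin>", line 16, in <genexpr>
  File "h.py", line 11, in atd
    o,d=px2ray(n,u,v); return o+d*dep[int(v),int(u)]
        ~~~~~~^^^^^^^
  File "h.py", line 4, in px2ray
    c=cams.camera_info(n);K=np.array(c["mtx"]);R=np.array(c["R"]);t=np.array(c["t"])
ValueError: time passes only in moves, steps and waits
```

Emit:
play_rows(
  commands="0.575 0.944 0 0 0 -0.394;0.575 0.944 0 0 0 -0.394;0.575 0.944 0 0 0 -0.394;0.575 0.944 0 0 0 -0.394;0.575 0.944 0 0 0 -0.394;0.575 0.944 0 0 0 -0.394;0.575 0.944 0 0 0 -0.394;0.575 0.944 0 0 0 -0.394;0.575 0.944 0 0 0 -0.394;0.575 0.944 0 0 0 -0.394;0.575 0.944 0 0 0 -0.394;0.575 0.944 0 0 0 -0.394;0.575 0.944 0 0 0 -0.394;0.575 0.944 0 0 0 -0.394;0.575 0.944 0 0 0 -0.394;0.575 0.944 0 0 0 -0.394;0.575 0.944 0 0 0 -0.394;0 0 -1 0 0 0;0 0 -1 0 0 0;0 0 0 0 0 0",
  grip=87,
)

```text
time_s: 2.1
tcp_pos: [0.4829, -0.1126, 0.1585]
ee_rot: [[-0.77, 0.637, -0.01], [0.637, 0.77, 0.0], [0.008, -0.006, -1.0]]
wrist_force: [-0.6, 0.2, -0.2]
gripper_width: 0.999
gripper_force: 0.0
```

Emit:
play_rows(
  commands="0 0 -0.8 0 0 0;0 0 -0.8 0 0 0;0 0 -0.8 0 0 0;0 0 -0.8 0 0 0;0 0 -0.8 0 0 0;0 0 -0.5 0 0 0;0 0 -0.3 0 0 0;0 0 0 0 0 0;0 0 0 0 0 0",
)

```text
time_s: 3.0
tcp_pos: [0.4871, -0.1131, 0.0195]
ee_rot: [[-0.771, 0.637, 0.002], [0.637, 0.771, -0.0], [-0.001, 0.001, -1.0]]
wrist_force: [-0.5, -0.7, 0.0]
gripper_width: 1.0
gripper_force: 0.0
```

Emit:
play_rows(
  commands="0 0 -0.4 0 0 0;0 0 0 0 0 0",
)

```text
time_s: 3.2
tcp_pos: [0.4862, -0.113, 0.0068]
ee_rot: [[-0.771, 0.637, -0.0], [0.637, 0.771, 0.0], [0.0, 0.0, -1.0]]
wrist_force: [-0.9, -0.6, 0.2]
gripper_width: 0.999
gripper_force: 0.0
```

Emit:
play_rows(
  commands="0 0 0 0 0 0;0 0 0 0 0 0;0 0 0 0 0 0;0 0 0 0 0 0;0 0 0 0 0 0;0 0 0 0 0 0;0 0 0 0 0 0;0 0 0 0 0 0",
  grip=25,
)

```text
time_s: 4.0
tcp_pos: [0.4863, -0.113, 0.0066]
ee_rot: [[-0.771, 0.637, 0.0], [0.637, 0.771, 0.0], [-0.0, 0.0, -1.0]]
wrist_force: [0.4, 0.2, -0.4]
gripper_width: 0.435
gripper_force: 29.9
```

Emit:
play_rows(
  commands="0 0 0.5 0 0 0;0 0 1 0 0 0;0 0 1 0 0 0;0 0 1 0 0 0;0 0 1 0 0 0;0 0 1 0 0 0;0 0 1 0 0 0;0.404 0.746 0 0 0 0.394;0.404 0.746 0 0 0 0.394;0.404 0.746 0 0 0 0.394;0.404 0.746 0 0 0 0.394;0.404 0.746 0 0 0 0.394;0.404 0.746 0 0 0 0.394;0.404 0.746 0 0 0 0.394;0.404 0.746 0 0 0 0.394;0 0 0 0 0 0;0 0 0 0 0 0;0 0 0 0 0 0",
)

```text
time_s: 5.8
tcp_pos: [0.5823, 0.0655, 0.2009]
ee_rot: [[-0.976, 0.217, -0.002], [0.217, 0.976, -0.0], [0.002, -0.001, -1.0]]
wrist_force: [-0.6, 1.1, -2.4]
gripper_width: 0.433
gripper_force: 29.9
```

```bash
python3 - <<'E'
from h import *
s=r.sense();print(s["tcp_pos"],s["ee_rot"],s["wrist_force"])
a,_=cap("side","s1");b,_=cap("top","t1")
z=lambda im,x,y:cv2.resize(im[y:y+75,x:x+66],(396,450),interpolation=cv2.INTER_CUBIC)
cv2.imwrite("pics/z1.png",np.hstack([z(a,225,155),z(b,232,165)]))
E
```

```text
[0.58231562 0.06547052 0.20093457] [[-9.76128777e-01  2.17185207e-01 -1.78814278e-03]
 [ 2.17186230e-01  9.76130106e-01 -3.97263183e-04]
 [ 1.65918032e-03 -7.76140015e-04 -9.99998322e-01]] [-0.60032221  1.06123702 -2.42907949]
```

View pics/z1.png

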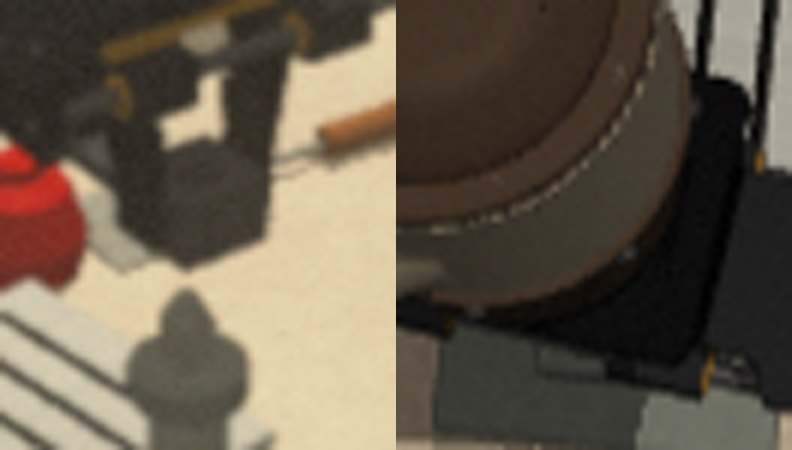

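The side crop shows the hub held above the spindle. Its lowest corner is at crop (190,268), the right bottom corner at (268,235), and the spindle tip at (187,290). Top is blocked by the wrist.

```bash
python3 - <<'E'
from h import *
np.set_printoptions(precision=1,suppress=True)
T=np.array([.5823,.0655,.2009]);y=np.array([.217,.976,0]);x=np.array([.976,-.217,0])
z=lambda X:(proj("side",X)-[225,155])*6
for zz in(-.0066,.0214):
  for a in(-1,1):
    for b in(-1,1):print("corner",zz,a,b,z(T+.019*a*x+.019*b*y+[0,0,zz]))
for p in([.583,.066,.167],[.5846,.0646,.1644],[.584,.0642,.167],[.582,.0674,.167]):print("tip",z(np.array(p)))
# pixel per mm
p=np.array([.583,.066,.167]);print(z(p+x*.001)-z(p),z(p+y*.001)-z(p))
E
```

```text
corner -0.0066 -1 -1 [260.  237.1]
corner -0.0066 -1 1 [176.4 270.4]
corner -0.0066 1 -1 [200.1 192.7]
corner -0.0066 1 1 [117.3 224.5]
corner 0.0214 -1 -1 [260.7 173. ]
corner 0.0214 -1 1 [175.9 205.6]
corner 0.0214 1 -1 [199.9 129.3]
corner 0.0214 1 1 [115.9 160.4]
tip [186.5 291.5]
tip [185.9 294. ]
tip [187.8 288.5]
tip [186. 294.]
[-1.5 -1.2] [-2.2  0.9]
```

Emit:
play_rows(
  commands="0.107 0.05 0 0 0 0;0 0 -0.4 0 0 0;0 0 -0.3 0 0 0;0 0 -0.2 0 0 0;0 0 -0.15 0 0 0;0 0 -0.1 0 0 0;0 0 -0.1 0 0 0;0 0 0 0 0 0;0 0 0 0 0 0",
)

```text
time_s: 6.8
tcp_pos: [0.5865, 0.0676, 0.1643]
ee_rot: [[-0.976, 0.216, 0.0], [0.216, 0.976, 0.0], [-0.0, 0.0, -1.0]]
wrist_force: [-0.2, 0.3, -1.2]
gripper_width: 0.434
gripper_force: 29.9
```

Emit:
play_rows(
  commands="0 0 -0.1 0 0 0;0 0 -0.1 0 0 0;0 0 0 0 0 0;0 0 0 0 0 0",
)

```text
time_s: 7.2
tcp_pos: [0.586, 0.0674, 0.1577]
ee_rot: [[-0.976, 0.217, -0.001], [0.217, 0.976, -0.0], [0.001, -0.0, -1.0]]
wrist_force: [-0.1, -1.0, -3.0]
gripper_width: 0.435
gripper_force: 29.9
```

Emit:
play_rows(
  commands="0 0 -0.15 0 0 0;0 0 -0.15 0 0 0;0 0 -0.15 0 0 0;0 0 0 0 0 0;0 0 0 0 0 0",
)

```text
time_s: 7.7
tcp_pos: [0.5859, 0.0674, 0.1439]
ee_rot: [[-0.976, 0.217, -0.002], [0.217, 0.976, -0.0], [0.001, -0.001, -1.0]]
wrist_force: [-1.1, -0.5, -4.2]
gripper_width: 0.436
gripper_force: 29.9
```

Emit:
play_rows(
  commands="0 0 -0.1 0 0 0;0 0 0 0 0 0;0 0 0 0 0 0",
)

```text
time_s: 8.0
tcp_pos: [0.5864, 0.0673, 0.1416]
ee_rot: [[-0.976, 0.216, 0.0], [0.216, 0.976, -0.0], [-0.0, -0.0, -1.0]]
wrist_force: [-0.6, -3.2, -2.4]
gripper_width: 0.434
gripper_force: 29.9
```

Emit:
play_rows(
  commands="0 0 0 0 0 0;0 0 0 0 0 0;0 0 0 0 0 0;0 0 0 0 0 0;0 0 0.5 0 0 0;0 0 1 0 0 0;0 0 1 0 0 0;0 0 1 0 0 0;-1 -1 0.5 0 0 0;-1 -1 0 0 0 0;-1 -1 0 0 0 0;-1 -1 0 0 0 0;-1 -1 0 0 0 0;0 0 0 0 0 0",
  grip=60,
)

```text
time_s: 9.4
tcp_pos: [0.4331, -0.0845, 0.2622]
ee_rot: [[-0.976, 0.219, 0.001], [0.219, 0.976, 0.0], [-0.0, 0.001, -1.0]]
wrist_force: [0.7, 0.5, 1.1]
gripper_width: 0.693
gripper_force: 0.0
```

```bash
python3 - <<'E'
from h import *
s=r.sense();print(s["tcp_pos"],s["wrist_force"],s["joints"])
a,_=cap("side","s2");b,_=cap("top","t2")
z=lambda im,x,y:cv2.resize(im[y:y+75,x:x+66],(396,450),interpolation=cv2.INTER_CUBIC)
cv2.imwrite("pics/z2.png",np.hstack([z(a,225,165),z(b,232,155)]))
E
```

```text
[ 0.43308799 -0.08454057  0.2622228 ] [0.66785134 0.47938431 1.14930613] [ 1.01704603e+01  1.97393481e+00 -1.97935173e+01 -2.30195699e-02
 -6.81958098e+01 -1.12836889e+02]
```

View pics/z2.png

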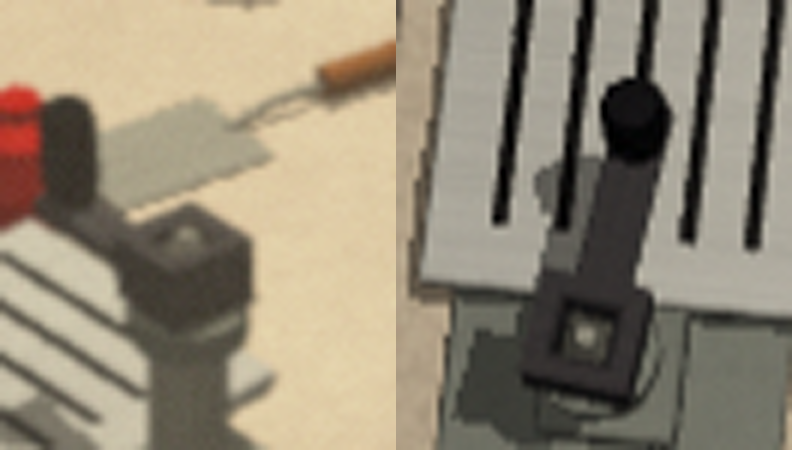

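The crank is seated flat on the cap with the tip showing in the hole; its knob top is at top pixel (271.8,173).

```bash
python3 - <<'E'
from h import *
np.set_printoptions(precision=4,suppress=True)
d=np.load("pics/t2.npy")
k=onz("top",271.8,173,.189);h=onz("top",232+(587-396)/6,155+338/6,.167);h2=onz("top",232+(588-396)/6,155+343/6,.163)
print(k,h,h2,np.hypot(*(k-h2)[:2]),np.degrees(np.arctan2(*(k-h2)[1::-1])))
o,_=px2ray("top",0,0) 
print("knob side",onz("side",225+70/6,165+97/6,.189))
for u,v in((151,131),(155,120),(165,140),(175,145)):print(atd("top",u,v,d))
for c,ph0 in(((.586,.067),-13),):
  ph=np.radians(ph0-18*np.arange(21));P=.075*np.c_[np.cos(ph),np.sin(ph)]/.03
  print(";".join(f"{a:.2f} {b:.2f} 0 0 0 0" for a,b in np.diff(P,axis=0)))
E
```

```text
[0.6583 0.0487 0.189 ] [0.5832 0.0641 0.167 ] [0.582 0.064 0.163] 0.07781521717259389 -11.373365741974956
knob side [0.6572 0.0508 0.189 ]
[0.7479 0.3073 0.1806]
[0.7778 0.3062 0.166 ]
[0.7333 0.2811 0.1643]
[0.7216 0.2576 0.1667]
-0.29 -0.73 0 0 0 0;-0.50 -0.60 0 0 0 0;-0.66 -0.41 0 0 0 0;-0.76 -0.19 0 0 0 0;-0.78 0.05 0 0 0 0;-0.73 0.29 0 0 0 0;-0.60 0.50 0 0 0 0;-0.41 0.66 0 0 0 0;-0.19 0.76 0 0 0 0;0.05 0.78 0 0 0 0;0.29 0.73 0 0 0 0;0.50 0.60 0 0 0 0;0.66 0.41 0 0 0 0;0.76 0.19 0 0 0 0;0.78 -0.05 0 0 0 0;0.73 -0.29 0 0 0 0;0.60 -0.50 0 0 0 0;0.41 -0.66 0 0 0 0;0.19 -0.76 0 0 0 0;-0.05 -0.78 0 0 0 0
```

Emit:
play_rows(
  commands="0.839 0.5 0 0 0 0;0.839 0.5 0 0 0 0;0.839 0.5 0 0 0 0;0.839 0.5 0 0 0 0;0.839 0.5 0 0 0 0;0.839 0.5 0 0 0 0;0.839 0.5 0 0 0 0;0.839 0.5 0 0 0 0;0.839 0.5 0 0 0 0;0 0 0 0 0 0;0 0 -0.8 0 0 0;0 0 -0.8 0 0 0;0 0 0 0 0 0;0 0 0 0 0 0",
)

```text
time_s: 10.9
tcp_pos: [0.6632, 0.0528, 0.2136]
ee_rot: [[-0.976, 0.216, -0.0], [0.216, 0.976, -0.001], [0.0, -0.001, -1.0]]
wrist_force: [0.2, 0.1, 0.9]
gripper_width: 0.694
gripper_force: 0.0
```

Emit:
play_rows(
  commands="-0.12 -0.07 -0.35 0 0 0;0 0 -0.6 0 0 0;0 0 -0.6 0 0 0;0 0 -0.4 0 0 0;0 0 0 0 0 0;0 0 0 0 0 0",
)

```text
time_s: 11.5
tcp_pos: [0.6598, 0.0504, 0.1558]
ee_rot: [[-0.976, 0.216, 0.001], [0.216, 0.976, -0.0], [-0.001, 0.0, -1.0]]
wrist_force: [-0.8, 0.4, 0.8]
gripper_width: 0.69
gripper_force: 0.0
```

Emit:
play_rows(
  commands="0 0 0 0 0 0;0 0 0 0 0 0;0 0 0 0 0 0;0 0 0 0 0 0;0 0 0 0 0 0;0 0 0 0 0 0;0 0 0 0 0 0",
  grip=12,
)

```text
time_s: 12.2
tcp_pos: [0.6594, 0.0505, 0.1551]
ee_rot: [[-0.976, 0.216, 0.0], [0.216, 0.976, 0.0], [-0.0, 0.0, -1.0]]
wrist_force: [0.3, -0.0, 0.3]
gripper_width: 0.256
gripper_force: 30.0
```

Emit:
play_rows(
  commands="-0.29 -0.73 0 0 0 0;-0.50 -0.60 0 0 0 0;-0.66 -0.41 0 0 0 0;-0.76 -0.19 0 0 0 0;-0.78 0.05 0 0 0 0;0 0 0 0 0 0",
)

```text
time_s: 12.8
tcp_pos: [0.5692, -0.0073, 0.1579]
ee_rot: [[-0.976, 0.216, 0.005], [0.216, 0.976, -0.0], [-0.005, 0.001, -1.0]]
wrist_force: [-0.1, -3.3, 6.2]
gripper_width: 0.256
gripper_force: 30.0
```

Emit:
play_rows(
  commands="-0.73 0.29 0 0 0 0;-0.60 0.50 0 0 0 0;-0.41 0.66 0 0 0 0;-0.19 0.76 0 0 0 0;0.05 0.78 0 0 0 0;0.29 0.73 0 0 0 0;0.50 0.60 0 0 0 0;0.66 0.41 0 0 0 0;0.76 0.19 0 0 0 0;0.78 -0.05 0 0 0 0;0.73 -0.29 0 0 0 0;0.60 -0.50 0 0 0 0;0.41 -0.66 0 0 0 0;0.19 -0.76 0 0 0 0;-0.05 -0.78 0 0 0 0;0 0 0 0 0 0;0 0 0 0 0 0",
)

```text
time_s: 14.5
tcp_pos: [0.6583, 0.0488, 0.1559]
ee_rot: [[-0.976, 0.217, -0.002], [0.217, 0.976, -0.001], [0.001, -0.001, -1.0]]
wrist_force: [-3.9, -0.8, 4.9]
gripper_width: 0.26
gripper_force: 30.0
```

Emit:
play_rows(
  commands="-0.29 -0.73 0 0 0 0;-0.50 -0.60 0 0 0 0;-0.66 -0.41 0 0 0 0;-0.76 -0.19 0 0 0 0;-0.78 0.05 0 0 0 0;-0.73 0.29 0 0 0 0;-0.60 0.50 0 0 0 0;-0.41 0.66 0 0 0 0;-0.19 0.76 0 0 0 0;0.05 0.78 0 0 0 0;0 0 0 0 0 0;0 0 0 0 0 0",
)

```text
time_s: 15.7
tcp_pos: [0.5114, 0.0847, 0.156]
ee_rot: [[-0.977, 0.214, -0.002], [0.214, 0.977, 0.0], [0.002, -0.0, -1.0]]
wrist_force: [-10.7, 4.6, 11.5]
gripper_width: 0.253
gripper_force: 30.0
```

```bash
python3 - <<'E'
from h import *
s=r.sense();print(s["tcp_pos"],s["wrist_force"])
cap("side","s3");cap("top","t3")
cv2.imwrite("pics/v3.png",np.vstack([np.hstack([cv2.imread("pics/s3.png")[120:320,50:330],cv2.imread("pics/t3.png")[90:290,110:390]])]))
E
```

```text
[0.51135745 0.08472567 0.15603061] [-10.65346603   4.6080664   11.51136336]
```

View pics/v3.png

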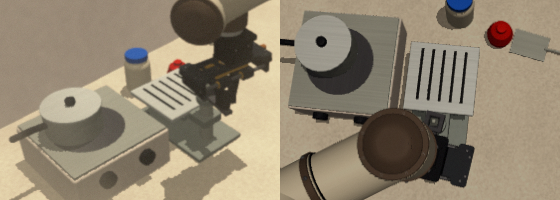

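Both views show the tray risen, clear of the hand: side crop at about (175,90), top crop at about (442,75).

```bash
cat >> h.py <<'E'
def cloud(n,dep):
    c=cams.camera_info(n);K=np.array(c["mtx"]);R=np.array(c["R"]);t=np.array(c["t"])
    v,u=np.nonzero(dep>0);p=np.stack([u,v],1).astype(np.float64)[:,None]
    q=cv2.undistortPoints(p,K,np.array([c["k1"],0,0,0.]))[:,0];z=dep[v,u][:,None]
    return (np.c_[q*z,z]-t)@R
def heights(n,dep):
    P=cloud(n,dep);o={}
    for nm,(x0,x1,y0,y1) in dict(tray=(.65,.76,-.02,.09),hp=(.62,.80,.155,.20),hpfront=(.615,.65,.17,.34),work=(.45,.8,-.2,-.1)).items():
        m=(P[:,0]>x0)&(P[:,0]<x1)&(P[:,1]>y0)&(P[:,1]<y1)&(P[:,2]<.13);z=P[m,2]
        if nm!="work":z=z[z>np.percentile(z,90)-.02]
        if len(z):z=z[abs(z-np.median(z))<.004]; o[nm]=(round(1000*np.median(z),2),round(1000*z.mean(),2),len(z))
    return o
E
python3 - <<'E'
from h import *
for f in("0","3"):
  for n in("top","side"):print(f,n,heights(n,np.load(f"pics/{n}0.npy" if f=="0" else f"pics/{n[0]}3.npy")))
E
```

```text
0 top {'tray': (np.float64(47.16), np.float64(47.17), 2043), 'hp': (np.float64(100.24), np.float64(100.21), 1039), 'hpfront': (np.float64(100.24), np.float64(100.19), 1084), 'work': (np.float64(1.58), np.float64(1.61), 5028)}
0 side {'tray': (np.float64(45.28), np.float64(45.28), 976), 'hp': (np.float64(98.26), np.float64(98.27), 622), 'hpfront': (np.float64(98.45), np.float64(98.47), 831), 'work': (np.float64(-0.47), np.float64(-0.44), 2159)}
3 top {'tray': (np.float64(90.87), np.float64(90.87), 2238), 'hp': (np.float64(100.2), np.float64(100.15), 1042), 'hpfront': (np.float64(100.19), np.float64(100.2), 1072), 'work': (np.float64(1.43), np.float64(1.49), 5427)}
3 side {'tray': (np.float64(88.82), np.float64(88.93), 769), 'hp': (np.float64(98.29), np.float64(98.32), 625), 'hpfront': (np.float64(98.46), np.float64(98.47), 819), 'work': (np.float64(-0.5), np.float64(-0.53), 1689)}
```

Emit:
play_rows(
  commands="0.29 0.73 0 0 0 0;0.50 0.60 0 0 0 0;0.66 0.41 0 0 0 0;0.76 0.19 0 0 0 0;0.78 -0.05 0 0 0 0;0.73 -0.29 0 0 0 0;0.14 -0.09 0 0 0 0;0 0 0 0 0 0;0 0 0 0 0 0",
)

```text
time_s: 16.7
tcp_pos: [0.6292, 0.1275, 0.1562]
ee_rot: [[-0.977, 0.215, 0.0], [0.215, 0.977, -0.002], [-0.001, -0.002, -1.0]]
wrist_force: [-1.4, -3.3, 5.1]
gripper_width: 0.257
gripper_force: 30.0
```

```bash
python3 - <<'E'
from h import *
s=r.sense();print(s["tcp_pos"],s["wrist_force"])
for i in range(2):
  for n in("top","side"):print(n,heights(n,cap(n,n+"4")[1]))
E
```

```text
[0.62924667 0.12751798 0.1562079 ] [-1.36591785 -3.31579953  5.05939667]
top {'tray': (np.float64(100.26), np.float64(100.25), 1908), 'hp': (np.float64(93.33), np.float64(93.36), 25), 'hpfront': (np.float64(100.13), np.float64(100.14), 308), 'work': (np.float64(1.49), np.float64(1.51), 5461)}
side {'tray': (np.float64(98.29), np.float64(98.31), 410), 'hp': (np.float64(98.3), np.float64(98.3), 622), 'hpfront': (np.float64(98.51), np.float64(98.47), 818), 'work': (np.float64(-0.61), np.float64(-0.56), 2360)}
top {'tray': (np.float64(100.31), np.float64(100.3), 1914), 'hp': (np.float64(93.02), np.float64(93.0), 19), 'hpfront': (np.float64(99.97), np.float64(99.97), 307), 'work': (np.float64(1.52), np.float64(1.53), 5462)}
side {'tray': (np.float64(98.23), np.float64(98.22), 412), 'hp': (np.float64(98.25), np.float64(98.28), 631), 'hpfront': (np.float64(98.38), np.float64(98.4), 828), 'work': (np.float64(-0.48), np.float64(-0.48), 2366)}
```

Emit:
play_rows(
  commands="0 0 0 0 0 0;0 0 0 0 0 0;0 0 0 0 0 0;0 0 0 0 0 0;0 0 0.4 0 0 0;0 0 1 0 0 0;0 0 1 0 0 0;0 0 1 0 0 0;0 0 0.6 0 0 0;-1 -1 0 0 0 0;-1 -1 0 0 0 0;-1 -1 0 0 0 0;-1 -1 0 0 0 0;-1 -1 0 0 0 0;-1 -1 0 0 0 0;-1 -1 0 0 0 0;0 0 0 0 0 0;0 0 0 0 0 0",
  grip=50,
)

```text
time_s: 18.7
tcp_pos: [0.4189, -0.0817, 0.2764]
ee_rot: [[-0.976, 0.217, 0.003], [0.217, 0.976, 0.0], [-0.003, 0.001, -1.0]]
wrist_force: [0.7, -0.1, 0.2]
gripper_width: 0.574
gripper_force: 0.0
```

```bash
python3 - <<'E'
from h import *
s=r.sense();print(s["tcp_pos"],s["wrist_force"],s["time_s"])
for n in("top","side"):
  im,d=cap(n,n+"5");print(n,heights(n,d))
a=cv2.imread("pics/side5.png");b=cv2.imread("pics/top5.png")
cv2.imwrite("pics/v5.png",np.hstack([cv2.resize(a[150:300,170:300],(390,450)),cv2.resize(b[120:270,215:345],(390,450))]))
E
```

```text
[ 0.41893696 -0.08174983  0.27640213] [ 0.74777897 -0.06242003  0.16426813] 18.7
top {'tray': (np.float64(100.27), np.float64(100.27), 2300), 'hp': (np.float64(100.31), np.float64(100.23), 1056), 'hpfront': (np.float64(100.1), np.float64(100.08), 1090), 'work': (np.float64(1.5), np.float64(1.53), 5435)}
side {'tray': (np.float64(98.35), np.float64(98.35), 726), 'hp': (np.float64(98.35), np.float64(98.34), 621), 'hpfront': (np.float64(98.44), np.float64(98.47), 821), 'work': (np.float64(-0.52), np.float64(-0.54), 2389)}
```

View pics/v5.png

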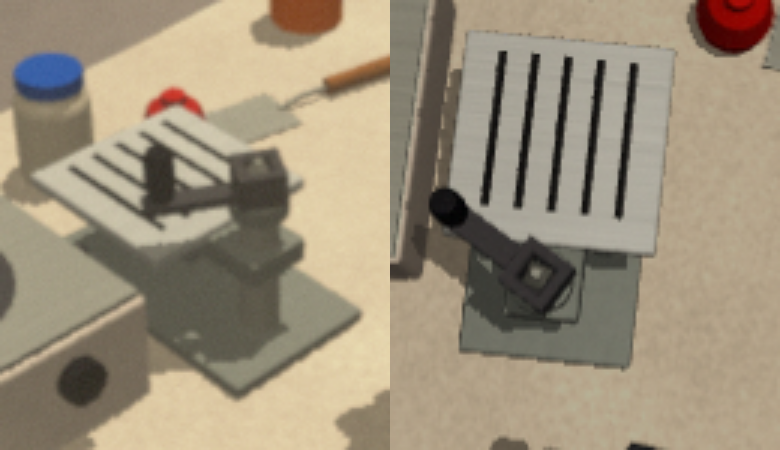

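Both views show the crank on the spindle with the tip visible in the hole, and the tray level with the hotplate. I'll check that the hub is still down, then hand in.

```bash
python3 - <<'E'
from h import *
ok=True
for n,c in(("top",(.584,.065)),("side",(.581,.068))):
  for f in(("t2" if n=="top" else "s2"),n+"5"):
    P=cloud(n,np.load(f"pics/{f}.npy"));m=(np.hypot(P[:,0]-c[0],P[:,1]-c[1])<.024)&(P[:,2]>.15)
    z=P[m,2];print(n,f,len(z),np.percentile(z,[30,50,70,90]).round(4))
    ok&=np.median(z)<.167
if ok: print(r.finish_job())
E
```

```text
top t2 339 [0.1636 0.1649 0.1661 0.1675]
top top5 341 [0.1632 0.1643 0.1651 0.1666]
side s2 248 [0.1586 0.1619 0.1638 0.1653]
side side5 234 [0.1592 0.1615 0.1629 0.1643]
the job is handed in; nothing more can be done
None
```

The job is handed in: the crank is still fully down on the spindle and released, and the tray measures within about 0.2 mm of the hotplate top in both camera views, at 18.7 s.

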